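# Show a bearing block to the inspection camera

### The job

Lift the drill tray off the red bin by its handle and set it down level, without dropping it, centred on the blue mat with its long side along the mat's. Then take the bearing block out of the bin and hold it up in the air in front of the inspection camera, foot downwards, its bore centred at the camera's focus point and in line with the camera's (sloping) line of sight. Finish while still holding it there, and leave the camera, the bin, the jar, the carton and the screwdriver where they are.

Things in the scene. Friction and masses are not known exactly. Their poses are not given: they have to be found in the camera images.
- bin: red open bin, 220 (x) x 160 (y) x 70 mm high, walls and floor 5 mm thick, 0.9 kg, standing loose on the bench. Origin: centre of its underside, x along the long side, z up. It is on the robot's left or right, opposite the mat.
- tray: pale wooden drill tray on the bin: foot 200 (x) x 140 (y) x 8 mm nested in the bin's mouth, 5 mm clear all round; flange 224 x 164 x 6 mm resting on the rim; stubby drill bits at y +-50 mm, up to 45 mm high; handle on top. Origin: centre of the foot's underside (62 mm above the bin's underside when nested), x along the long side, z up. About 0.45 kg. On the mat it stands on its foot.
- tray_handle (a point): centre of the tray's black handle bar, 73 mm above the tray's origin, on its centre line. The bar is 110 mm long along the tray's x, 12 mm wide along y, 14 mm tall (66 to 80 mm above the origin), carried by a 12 mm wide post at each end (x = -50 and +50 mm). Axes as the tray's.
- mat: flat blue mat fixed on the bench, 260 (x) x 200 (y) x 3 mm. Origin: centre of its underside, x along the long side, z up.
- block: aluminium bearing block standing in the bin, hidden by the tray at first, its y roughly along the bin's long side. Foot 30 (x) x 80 (y) x 10 mm with 3 mm bolt heads at y +-31; on it a housing 30 (x) x 44 (y) mm, from 10 to 50 mm high, to grip across y. Round 20 mm bore right through along x; same both ways round. Origin: centre of underside, x along the bore, z up. About 0.25 kg.
- block_bore (a point): centre of the block's bore, 30 mm above the block's origin; axes as the block's.
- camera_stand: camera stand fixed at the far side: grey base 110 x 100 x 14 mm, steel column 250 mm tall, 105 mm behind (+x) the origin. On it a blue camera (50 x 45 x 45 mm), black lens with orange front ring of 40 mm, looking towards the robot and 3 to 20 degrees down; height, turn and slope vary. Origin: on the bench below the lens front; x away from what the camera looks at, z up.
- lens (a point): centre of the lens's front face. x points back into the camera along the line of sight, y sideways and level, z up at right angles to both (it leans with the camera).
- focus (a point): the camera's focus point, in empty air 120 mm straight in front of the lens's front face on the line of sight, 120 to 240 mm above the bench; axes as lens (x from here to the lens). To be shown rightly, the block's bore centre is here, its x (either way) along this x and its z along this z.
- paste_jar: yellow jar with white cap, 60 mm diameter, 65 mm tall, standing near the robot; origin at the centre of its underside. Leave alone.
- carton: cardboard carton 90 x 60 x 45 mm, origin at the centre of its underside. Leave alone.
- screwdriver: screwdriver 200 mm long lying on the bench. Leave alone.
There are look-alikes about, which are no part of the job. There is more than one size of the camera_stand; the job needs the largest.

How it is judged:
By the outcome, as a careful person would: the job done as asked, in the order asked, and still so for the second after the job is handed in, while the arm keeps its last pose, push and grip.
It also fails if it takes over 69 s, if anything falls off the work surface, if the arm or the gripper's body presses on something with over 40 N, if the wrist force passes 120 N, or if a joint passes its speed limit or range.

### The arm

A 6-joint arm with a two-finger parallel gripper is mounted at the origin on the work surface. World frame = base frame: x ahead of the robot, y to its left, z up, the work surface at z = 0. Lengths are in m, angles in rad, forces in N, time in s.
With the tool pointing down it reaches from about 0.25 to 0.725 m from the base axis. Payload 4 kg.
Tool frame: the origin (TCP) lies midway between the tips of the shut fingers; the grasp point (between the pads) lies 19 mm behind it (bot.grip_point_offset is the distance from the TCP to the grasp point, in m); z points along the fingers, y is the line along which they close (so a half turn about z gives the same grasp; the last joint's range is limited). The gripper opens to 85 mm and grips with 20 to 120 N. Pads are 22 mm wide; open, the fingers measure 114 mm over their backs; the gripper's body (76 mm by 85 mm) begins 54 mm behind the grasp point. The pads swing forward as they close: fully open they stand 13 mm farther back than shut.
Start: joints at [1.243, 0.241, 0.005, 1.335, 0, 1.571], TCP at [0.161, 0.473, 0.231] pointing down, gripper open.
Joint ranges: [-2.72, 2.72], [-1.05, 1.87], [-1.09, 1.28], [-1.99, 2.15], [-1.42, 1.44], [-3.14, 3.14]. Speed limits (rad/s): [2.79, 2.79, 3.14, 3.14, 3.14, 3.14].

### API

Orientations are given as a unit quaternion [x, y, z, w].
In Python, from workcell import bot gives the robot as it stands.
- The arm moves only by the tool step_arm, never from a script. Its argument "targets" is text: rows parted by semicolons, each of 7 numbers parted by spaces: the opening, from -1 (shut) to 1 (fully open), so that 0 is half open, then the shift along the world's x, y, z normalised to -1 to 1, where 1 is 0.5 m, then the turn, a rotation vector about the world's x, y, z normalised to -1 to 1, where 1 is pi/4 rad. In form: gripper x y z wx wy wz; .... A call has 1 to 10 rows; each row is the pose to reach, as a shift and turn from the pose commanded when the call began; what a row does not reach only later rows make up. A row lasts 1/12 s, in which the tool goes at most 41.7 mm and 7.16 degrees, less where a joint would pass 70% of its speed; a pose out of reach is approached as far as the arm can. A call with a number of a shift or a turn outside -1 to 1 is refused whole. A call with a gripper value outside its range is refused whole. The fingers move at their own pace and stop on an object; the grip force is fixed at half the most. Time passes only in rows, so rows that repeat a pose let the fingers close. It gives the time, the measured TCP pose, the force, the opening and the grip force at its end, in the units of the state.
- bot.get_obs(): the state, without advancing time (a new reading comes with each control period).
- bot.camera(name): name is "side" or "top"; returns the picture (400x640x3 uint8, red, green, blue); there is no depth.
- bot.camera_info(name): a dict with "vertical_fov" (degrees; the focal length in pixels is half the picture's height over the tangent of half this angle, whatever the lens; pixels are square), "cx", "cy" (the principal point, pixels), "pose" (4x4, takes a point from camera to world coordinates). Camera axes: x right, y up, looking along -z (the intrinsics and any distortion apply to the point x, -y, -z); pixel columns grow to the right and rows downward; lengths in m; the calibration is good to about 2 mm. A picture is of the moment at which its call begins. camera_info takes no time and is no camera call.
- bot.job_done(): hands the job in; it is judged then, once.
The state is a dict: "clock": time; "joint_pos": joint angles; "joint_vel": joint speeds; "tau": joint torques, N m; "eef_pos": TCP position; "tool_rot": TCP orientation; "ft_force": force on the tool from outside, world axes, zero at the start; "ft_torque": the same for the moment, N m; "grip_width": finger opening in m; "grasp_force": force on a finger pad.
Only numpy, scipy, OpenCV 4.12 (cv2) and the standard library are available. Lean on these libraries where they do the work, as an engineer would, in place of code of your own. Each camera call takes 0.05 s, during which the arm holds its last target. There are 200 camera calls.

## Working session

There is one attempt and no reset: what is moved stays moved. The work goes in short steps, Python scripts to look and compute and a tool call to move; the robot and the scene stay as the last step left them, time stands still between calls to the robot, and variables do not carry over. Pictures are saved under pics/ and viewed, at most 10 in all, crops included, and the job is handed in when it is done.

Besides the shell and the picture viewer there is one more tool, called by a JSON object that holds its "method" and its "body", one argument or row to a line. step_arm: Moves the arm, as the interface text tells. Scaled input: -1 to 1 covers 0.5 m each way for a shift and pi/4 rad each way for a turn. Its arguments: {"type":"object","properties":{"targets":{"type":"string"}},"required":["targets"]}

```bash
ls; mkdir -p pics; python3 - <<'E'
from workcell import bot
import cv2
for n in ("top","side"):
    cv2.imwrite(f"pics/{n}0.png",bot.camera(n)[...,::-1]); print(n,bot.camera_info(n))
print(bot.get_obs(),bot.grip_point_offset)
E
```

```text
pics
top {'vertical_fov': 46.71838545800422, 'cx': 315.83075993881846, 'cy': 193.9366703230276, 'pose': array([[-0.00920351,  0.99508263, -0.09861978,  0.40592658],
       [-0.99975613, -0.00717689,  0.02088491,  0.02885233],
       [ 0.02007443,  0.09878794,  0.99490601,  1.87617466],
       [ 0.        ,  0.        ,  0.        ,  1.        ]])}
side {'vertical_fov': 53.412157306889995, 'cx': 321.7906514509685, 'cy': 199.61286368659407, 'pose': array([[ 0.70492262,  0.43264831, -0.56204941, -0.11870734],
       [-0.70898803,  0.40691023, -0.57598615, -0.7052296 ],
       [-0.02049578,  0.80451196,  0.5935827 ,  0.88489551],
       [ 0.        ,  0.        ,  0.        ,  1.        ]])}
{'clock': 0.1, 'joint_pos': array([ 1.24300639e+00,  2.41331117e-01,  3.87803013e-03,  1.33519619e+00,
       -2.84052512e-05,  1.57078505e+00]), 'joint_vel': array([-1.64338877e-03, -4.74296955e-04,  2.32617608e-03,  3.40614692e-04,
       -4.73641850e-04,  3.12142224e-05]), 'tau': array([ 8.07466085e-05, -3.73137724e+01,  2.53009951e+01,  1.08961249e-02,
       -3.44712487e-05,  8.64002885e-06]), 'eef_pos': array([0.16080526, 0.47285007, 0.23051251]), 'tool_rot': array([ 1.63156558e-01,  9.86599756e-01, -9.16373902e-04, -1.37158215e-04]), 'ft_force': array([-0.11683543, -0.08713369,  0.46403073]), 'ft_torque': array([0.02157557, 0.00476942, 0.0267574 ]), 'grasp_force': 0.0, 'grip_width': 0.08521039684495005} 0.0187
```

View pics/top0.png

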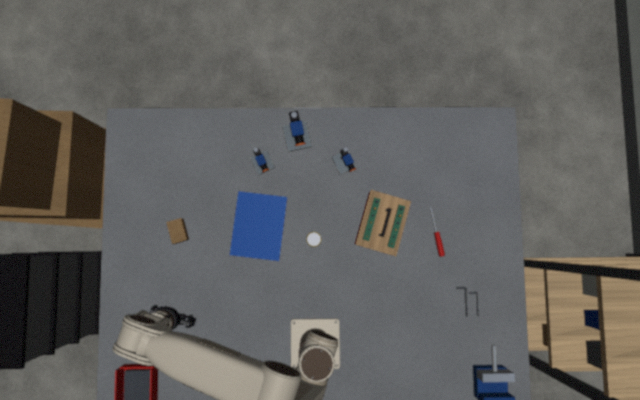

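View pics/side0.png

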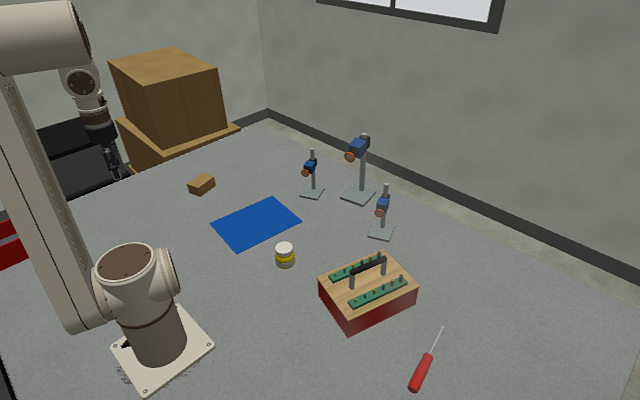

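```bash
cat > h.py <<'E'
import numpy as np,cv2
from workcell import bot
def K(n):
    i=bot.camera_info(n); return 200/np.tan(np.radians(i["vertical_fov"]/2)),i["cx"],i["cy"],i["pose"]
def ray(n,p):
    f,cx,cy,T=K(n); p=np.atleast_2d(p).astype(float)
    d=np.c_[(p[:,0]-cx)/f,-(p[:,1]-cy)/f,-np.ones(len(p))]@T[:3,:3].T
    return T[:3,3],d
def plane(n,p,z):
    o,d=ray(n,p); return o+d*((z-o[2])/d[:,2])[:,None]
def proj(n,P):
    f,cx,cy,T=K(n); c=(np.atleast_2d(P)-T[:3,3])@T[:3,:3]
    return np.c_[cx-f*c[:,0]/c[:,2],cy+f*c[:,1]/c[:,2]]
def tri(p1,p2):
    o1,d1=ray("top",p1);o2,d2=ray("side",p2);d1=d1[0];d2=d2[0]
    s=np.linalg.lstsq(np.c_[d1,-d2],o2-o1,rcond=None)[0]
    a,b=o1+s[0]*d1,o2+s[1]*d2
    return (a+b)/2,np.linalg.norm(a-b)
def blob(m,near=None):
    n,l,s,c=cv2.connectedComponentsWithStats(m.astype(np.uint8))
    k=1+np.argmax(s[1:,4]) if near is None else 1+np.argmin(np.linalg.norm(c[1:]-near,axis=1)+1e3*(s[1:,4]<6))
    return l==k,c[k],s[k,4]
def rect(n,m,z):
    c=max(cv2.findContours(m.astype(np.uint8),0,1)[0],key=cv2.contourArea)[:,0]
    w=plane(n,c,z)[:,:2].astype(np.float32)
    return cv2.minAreaRect(w*1000)
def shot(n,k=4):
    return np.mean([bot.camera(n).astype(float) for _ in range(k)],0)
E
cat > m.py <<'E'
from h import *
for n,mg,tg in(("top",(258,227),(383,222)),("side",(257,222),(368,285))):
    I=shot(n,3); np.save(f"pics/{n}.npy",I)
    h=cv2.cvtColor(I.astype(np.uint8),cv2.COLOR_RGB2HSV).astype(int); H,S,V=h[...,0],h[...,1],h[...,2]
    m,c,a=blob((H>100)&(H<130)&(S>120),mg); print(n,"mat",rect(n,m,.003),plane(n,c,.003)[0],a)
    w=(H>8)&(H<28)&(S>45)&(V>110)
    w&=(np.hypot(*(np.indices(w.shape)[::-1]-np.array(tg)[:,None,None]))<70)
    m,c,a=blob(w|False); print("tray",rect(n,m,.076),a)
    k=(V<60)&(np.hypot(*(np.indices(V.shape)[::-1]-np.array(tg)[:,None,None]))<35)
    m,c,a=blob(k); print("handle",c,a,rect(n,m,.142),plane(n,c,.138))
    o=(H<14)&(S>130)&(V>90)
    for g in ([(300,148)] if n=="top" else [(350,156)]):
        m,c,a=blob(o,g); ys,xs=np.nonzero(m);print("ring",c,a,xs.min(),xs.max(),ys.min(),ys.max())
a=np.load("pics/top.npy")[100:180,235:365];b=np.load("pics/side.npy")[125:215,330:440-10]
up=lambda x:cv2.resize(x.astype(np.uint8)[...,::-1],None,fx=6,fy=6,interpolation=cv2.INTER_CUBIC)
cv2.imwrite("pics/s1.png",up(a)[:,:780]);cv2.imwrite("pics/s2.png",up(b))
E
python3 m.py
```

```text
top mat ((465.81781005859375, 223.15249633789062), (197.02560424804688, 256.5426940917969), 82.61927795410156) [0.46460671 0.22336665 0.003     ] 3127
tray ((471.2591552734375, -270.38140869140625), (164.11602783203125, 224.96853637695312), 73.44910430908203) 1607
handle [385.60784314 222.07843137] 51 ((469.90484619140625, -267.56640625), (10.024894714355469, 102.3263931274414), 74.5981216430664) [[ 0.46995841 -0.26916812  0.138     ]]
ring [299.5 143.5] 10 296 303 143 144
side mat ((464.8340148925781, 227.40707397460938), (200.31002807617188, 258.44873046875), 82.70938873291016) [0.4565587  0.22239477 0.003     ] 2717
tray ((470.41424560546875, -267.2511291503906), (164.72206115722656, 224.50204467773438), 73.24176788330078) 2546
handle [367.02155172 265.1637931 ] 232 ((465.9175109863281, -265.33197021484375), (33.16574478149414, 111.42169189453125), 75.98023223876953) [[ 0.46656731 -0.2662298   0.138     ]]
ring [350.60714286 154.35714286] 28 345 354 152 159
```

View pics/s1.png

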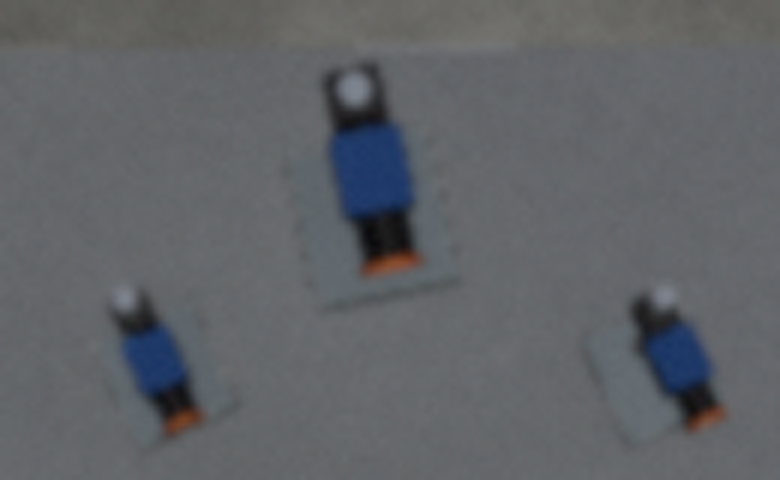

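View pics/s2.png

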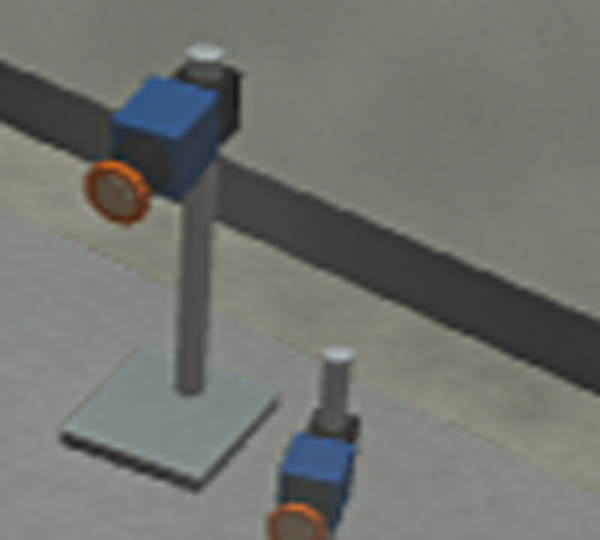

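The mat is at about (465, 225) mm with its long axis at −7.4°. The tray is at (471, −269) mm with its long axis at −16.6°. The largest stand is the middle one at the back: the top picture shows its ring near (300,143), the side picture near (350,156). I'm moving to the tray now.

{"method": "step_arm", "body": {
  "targets": "0 0.4 -0.7 0.04 0 0 0;0 0.4 -0.7 0.04 0 0 0;0 0.4 -0.7 0.04 0 0 0;0 0.4 -0.7 0.04 0 0 0;0 0.4 -0.7 0.04 0 0 0;0 0.4 -0.7 0.04 0 0 0;0 0.4 -0.7 0.04 0 0 0;0 0.4 -0.7 0.04 0 0 0;0 0.4 -0.7 0.04 0 0 0;0 0.4 -0.7 0.04 0 0 0"
}}

```text
clock: 1.23
eef_pos: [0.362, 0.1206, 0.2518]
tool_rot: [0.164, 0.986, -0.0, 0.001]
ft_force: [0.9, 0.5, -0.1]
grip_width: 0.0427
grasp_force: 0.0
```

{"method": "step_arm", "body": {
  "targets": "0 0.22 -0.782 -0.02 0 0 0.049;0 0.22 -0.782 -0.02 0 0 0.049;0 0.22 -0.782 -0.02 0 0 0.049;0 0.22 -0.782 -0.02 0 0 0.049;0 0.22 -0.782 -0.02 0 0 0.049;0 0.22 -0.782 -0.02 0 0 0.049;0 0.22 -0.782 -0.02 0 0 0.049;0 0.22 -0.782 -0.02 0 0 0.049;0 0.22 -0.782 -0.02 0 0 0.049;0 0.22 -0.782 -0.02 0 0 0.049"
}}

```text
clock: 2.07
eef_pos: [0.4713, -0.271, 0.241]
tool_rot: [0.145, 0.989, -0.0, 0.0]
ft_force: [1.0, 0.6, 1.0]
grip_width: 0.0427
grasp_force: 0.0
```

{"method": "step_arm", "body": {
  "targets": "0 0 0 0 0 0 0;0 0 0 0 0 0 0;0 0 0 0 0 0 0"
}}

```text
clock: 2.32
eef_pos: [0.4705, -0.2671, 0.2409]
tool_rot: [0.144, 0.99, 0.0, -0.001]
ft_force: [-0.2, -0.1, 0.6]
grip_width: 0.0429
grasp_force: 0.0
```

```bash
python3 - <<'E'
from h import *
o=bot.get_obs();print(o["eef_pos"],o["joint_pos"],o["tool_rot"])
cv2.imwrite("pics/a.png",cv2.resize(bot.camera("side")[180:360,270:470,::-1],None,fx=3,fy=3,interpolation=2))
E
```

```text
[ 0.47052401 -0.26714409  0.24093383] [-5.16605153e-01  3.20248624e-01  1.37959939e-01  1.38995330e+00
  4.09949515e-04 -2.27030379e-01] [ 1.44282150e-01  9.89536304e-01  4.53579912e-04 -5.98969609e-04]
```

View pics/a.png

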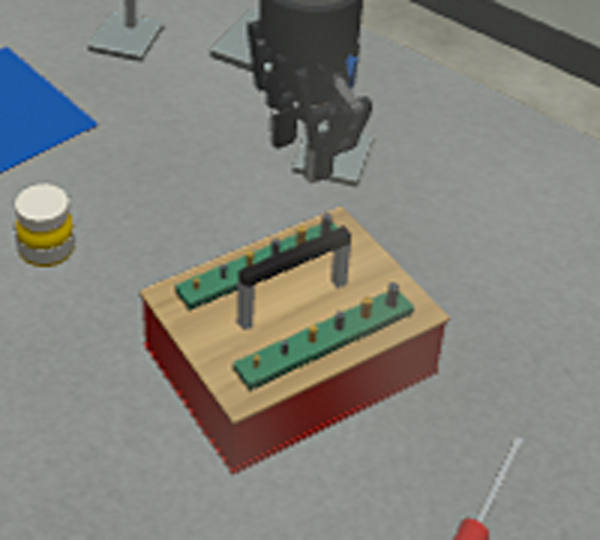

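{"method": "step_arm", "body": {
  "targets": "0 0 -0.003 -0.08 0 0 0;0 0 -0.003 -0.15 0 0 0;0 0 -0.003 -0.2 0 0 0;0 0 -0.003 -0.24 0 0 0;0 0 -0.003 -0.25 0 0 0;0 0 -0.003 -0.25 0 0 0;0 0 -0.003 -0.25 0 0 0"
}}

```text
clock: 2.95
eef_pos: [0.4716, -0.2685, 0.1176]
tool_rot: [0.143, 0.99, -0.0, 0.001]
ft_force: [0.3, -1.0, 0.3]
grip_width: 0.0426
grasp_force: 0.0
```

{"method": "step_arm", "body": {
  "targets": "-1 0 0 0 0 0 0;-1 0 0 0 0 0 0;-1 0 0 0 0 0 0;-1 0 0 0 0 0 0;-1 0 0 0 0 0 0;-1 0 0 0 0 0 0;-1 0 0 0 0 0 0"
}}

```text
clock: 3.53
eef_pos: [0.4721, -0.2697, 0.1183]
tool_rot: [0.144, 0.99, -0.001, 0.002]
ft_force: [-0.3, 0.6, 6.3]
grip_width: 0.0107
grasp_force: 60.2
```

{"method": "step_arm", "body": {
  "targets": "-1 0 0 0.02 0 0 0;-1 0 0 0.05 0 0 0;-1 0 0 0.09 0 0 0;-1 0 0 0.13 0 0 0;-1 0 0 0.17 0 0 0;-1 0 0 0.21 0 0 0;-1 0 0 0.24 0 0 0;-1 0 0 0.26 0 0 0;-1 0 0 0.26 0 0 0;-1 0 0 0.26 0 0 0"
}}

```text
clock: 4.37
eef_pos: [0.4709, -0.2691, 0.2461]
tool_rot: [0.144, 0.99, 0.0, -0.0]
ft_force: [0.0, 0.7, -4.9]
grip_width: 0.0109
grasp_force: 58.9
```

```bash
python3 - <<'E'
from h import *
o=bot.get_obs();print(o["eef_pos"],o["ft_force"],o["ft_torque"],o["tool_rot"])
a=bot.camera("side")[180:380,250:470,::-1];b=bot.camera("top")[150:290,200:430,::-1]
np.save("pics/top2.npy",b[...,::-1])
up=lambda x,w:cv2.resize(x,(w,300*1),interpolation=2)
cv2.imwrite("pics/b.png",np.hstack([up(a,330),up(b,460)]))
E
```

```text
[ 0.47088235 -0.26911634  0.24611721] [ 0.01174022  0.6744799  -4.88551565] [-0.03961562  0.04168173  0.02336344] [ 1.44197584e-01  9.89548913e-01  3.55178041e-05 -6.80408397e-05]
```

View pics/b.png

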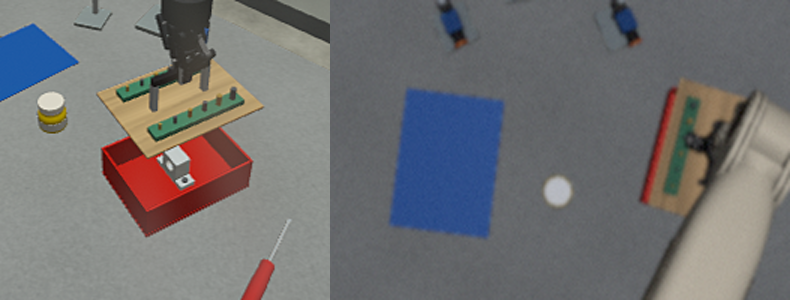

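{"method": "step_arm", "body": {
  "targets": "-1 0 0.02 0 0 0 0;-1 0 0.06 0 0 0 0.01;-1 0 0.12 0 0 0 0.03;-1 0 0.19 0 0 0 0.05;-1 0 0.26 0 0 0 0.07;-1 0 0.33 0 0 0 0.09;-1 0 0.40 0 0 0 0.11;-1 0 0.47 0 0 0 0.13;-1 0 0.54 0 0 0 0.15;-1 0 0.60 0 0 0 0.17"
}}

```text
clock: 5.3
eef_pos: [0.4696, 0.0337, 0.2455]
tool_rot: [0.077, 0.997, 0.0, -0.001]
ft_force: [0.9, -0.9, -3.8]
grip_width: 0.0113
grasp_force: 58.8
```

{"method": "step_arm", "body": {
  "targets": "-1 -0.002 0.06 0 0 0 0.01;-1 -0.004 0.12 0 0 0 0.02;-1 -0.006 0.18 0 0 0 0.03;-1 -0.008 0.24 0 0 0 0.035;-1 -0.01 0.29 0 0 0 0.035;-1 -0.011 0.33 0 0 0 0.035;-1 -0.011 0.36 0 0 0 0.035;-1 -0.011 0.38 0 0 0 0.035;-1 -0.011 0.389 0 0 0 0.035;-1 -0.011 0.389 0 0 0 0.035"
}}

```text
clock: 6.13
eef_pos: [0.4649, 0.226, 0.2456]
tool_rot: [0.063, 0.998, -0.0, -0.001]
ft_force: [-0.1, -0.8, -3.7]
grip_width: 0.011
grasp_force: 58.8
```

{"method": "step_arm", "body": {
  "targets": "-1 0 0 -0.03 0 0 0;-1 0 0 -0.08 0 0 0;-1 0 0 -0.13 0 0 0;-1 0 0 -0.18 0 0 0;-1 0 0 -0.22 0 0 0;-1 0 0 -0.26 0 0 0;-1 0 0 -0.28 0 0 0;-1 0 0 -0.29 0 0 0;-1 0 0 -0.3 0 0 0;-1 0 0 -0.3 0 0 0"
}}

```text
clock: 6.97
eef_pos: [0.4657, 0.225, 0.0962]
tool_rot: [0.064, 0.998, -0.0, -0.0]
ft_force: [-0.3, -0.1, -4.0]
grip_width: 0.0109
grasp_force: 58.8
```

```bash
python3 - <<'E'
from h import *
o=bot.get_obs();print(o["eef_pos"],o["ft_force"],o["tool_rot"],np.degrees(2*np.arctan2(o["tool_rot"][1],o["tool_rot"][0]))-90)
E
```

```text
[0.46566809 0.2250331  0.09624267] [-0.28871246 -0.05861792 -3.9537507 ] [ 6.44400256e-02  9.97921579e-01 -6.58415022e-05 -4.76310306e-06] 82.6105968516627
```

{"method": "step_arm", "body": {
  "targets": "-1 0 0 -0.02 0 0 0;-1 0 0 -0.04 0 0 0;-1 0 0 -0.055 0 0 0;-1 0 0 -0.062 0 0 0;-1 0 0 -0.066 0 0 0;-1 0 0 -0.069 0 0 0;-1 0 0 -0.072 0 0 0;-1 0 0 -0.074 0 0 0;-1 0 0 -0.074 0 0 0;-1 0 0 -0.074 0 0 0"
}}

```text
clock: 7.8
eef_pos: [0.4657, 0.2255, 0.0596]
tool_rot: [0.064, 0.998, 0.0, 0.0]
ft_force: [-0.1, -0.4, -3.4]
grip_width: 0.0107
grasp_force: 58.8
```

```bash
python3 - <<'E'
from h import *
o=bot.get_obs();print(o["eef_pos"],o["ft_force"],o["ft_torque"])
E
```

```text
[0.46571754 0.22549008 0.05957236] [-0.1485979  -0.35293447 -3.42372108] [-0.06643229 -0.01122492 -0.01780925]
```

{"method": "step_arm", "body": {
  "targets": "-1 0 0 -0.002 0 0 0;-1 0 0 -0.004 0 0 0;-1 0 0 -0.004 0 0 0;-1 0 0 -0.004 0 0 0"
}}

```text
clock: 8.13
eef_pos: [0.4658, 0.2255, 0.0592]
tool_rot: [0.064, 0.998, 0.0, 0.001]
ft_force: [-3.2, -1.0, 8.2]
grip_width: 0.0108
grasp_force: 60.5
```

{"method": "step_arm", "body": {
  "targets": "-1 0 0 0.002 0 0 0;-0.5 0 0 0.002 0 0 0;0 0 0 0.002 0 0 0;0 0 0 0.002 0 0 0;0 0 0 0.002 0 0 0;0 0 0 0.002 0 0 0"
}}

```text
clock: 8.63
eef_pos: [0.4656, 0.2255, 0.0583]
tool_rot: [0.064, 0.998, 0.0, 0.0]
ft_force: [0.2, -0.3, -0.0]
grip_width: 0.0427
grasp_force: 0.0
```

{"method": "step_arm", "body": {
  "targets": "0 0 0 0.02 0 0 0;0 0 0 0.06 0 0 0;0 0 0 0.12 0 0 0;0 0 0 0.2 0 0 0;0 0 0 0.28 0 0 0;0.5 0 -0.08 0.32 0 0 0;1 0 -0.16 0.32 0 0 0;1 0 -0.24 0.32 0 0 0;1 0 -0.32 0.32 0 0 0;1 0 -0.4 0.32 0 0 0"
}}

```text
clock: 9.47
eef_pos: [0.4653, 0.0238, 0.2195]
tool_rot: [0.064, 0.998, 0.0, 0.001]
ft_force: [0.2, 0.1, 0.0]
grip_width: 0.0854
grasp_force: 0.0
```

```bash
cat > m2.py <<'E'
from h import *
def near(H,g,r): return np.hypot(*(np.indices(H.shape)[::-1]-np.array(g)[:,None,None]))<r
R={}
for n in("top","side"):
    I=shot(n,3); R[n]=I.astype(np.uint8); np.save(f"pics/{n}3.npy",I)
    h=cv2.cvtColor(R[n],cv2.COLOR_RGB2HSV).astype(int); H,S,V=h[...,0],h[...,1],h[...,2]
    g=proj(n,[.466,.225,.017])[0]
    ball=near(H,g,65)&(((H>100)&(H<130)&(S>110))|((H>8)&(H<85)&(S>45)))
    ball=cv2.morphologyEx(ball.astype(np.uint8),cv2.MORPH_CLOSE,np.ones((7,7)))
    print(n,"mat",rect(n,blob(ball)[0],.003))
    w=near(H,g,60)&(H>8)&(H<28)&(S>45)&(V>100)
    print(n,"tray",rect(n,blob(w)[0],.017))
    g=proj(n,[.471,-.269,.03])[0]
    w=near(H,g,70)&((H<6)|(H>174))&(S>120)
    print(n,"bin rim",rect(n,blob(w)[0],.070))
    cv2.imwrite(f"pics/c{n}.png",R[n][...,::-1])
a=R["top"][150:280,210:430];b=R["side"][150:370,190:440]
cv2.imwrite("pics/c.png",np.hstack([cv2.resize(x,(390,s),interpolation=2) if 0 else cv2.resize(x,(395,320),interpolation=2) for x,s in((a,0),(b,0))])[...,::-1])
E
python3 m2.py
```

```text
top mat ((465.72381591796875, 223.1842041015625), (198.08596801757812, 257.94403076171875), 82.62098693847656)
top tray ((464.989501953125, 224.63003540039062), (158.4591522216797, 218.69070434570312), 82.62662506103516)
top bin rim ((471.14794921875, -267.188720703125), (161.71165466308594, 218.24063110351562), 73.22509765625)
side mat ((466.02081298828125, 232.4871063232422), (210.6631622314453, 260.0191345214844), 82.93465423583984)
side tray ((463.86419677734375, 228.8187255859375), (167.22393798828125, 223.66375732421875), 82.59339904785156)
side bin rim ((453.2035827636719, -281.3062744140625), (196.9653778076172, 244.47848510742188), 73.37451934814453)
```

View pics/c.png

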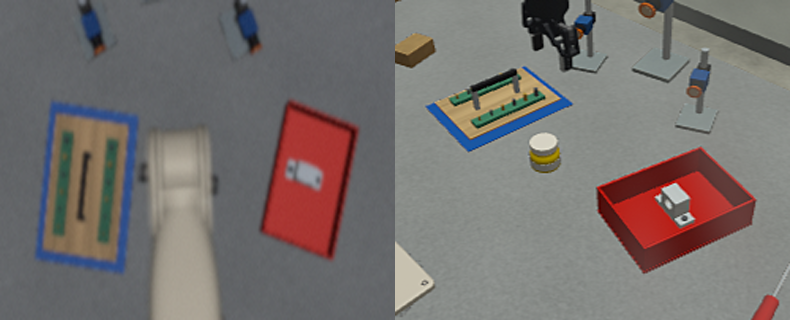

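The tray sits centred on the mat, about 1.5 mm off, with matching yaw. The block stands near the bin's middle, at about (379,220) in the full top picture, and its foot seems to lie along world y. I'll measure it now.

```bash
python3 - <<'E'
from h import *
for n in("top","side"):
    I=np.load(f"pics/{n}3.npy").astype(np.uint8)
    h=cv2.cvtColor(I,cv2.COLOR_RGB2HSV).astype(int); S=h[...,1];V=h[...,2]
    g=proj(n,[.471,-.268,.03])[0]; x,y=np.round(g).astype(int)
    m=((S<60)&(V>70)&(np.hypot(*(np.indices(S.shape)[::-1]-g[:,None,None]))<22))
    b,c,a=blob(m);print(n,c,a,rect(n,b,.015),rect(n,b,.055))
    if n=="side": print(blob(b&(V>200))[1:])
    cv2.imwrite(f"pics/d{n}.png",cv2.resize(I[y-25:y+25,x-25:x+25,::-1],(400,400),interpolation=cv2.INTER_CUBIC)); print("crop origin",x-25,y-25)
cv2.imwrite("pics/d.png",np.hstack([cv2.imread("pics/dtop.png"),cv2.imread("pics/dside.png")]))
E
```

```text
top [379.00675676 220.08108108] 148 ((483.7751159667969, -263.39947509765625), (77.28597259521484, 32.20429611206055), 73.57269287109375) ((482.1020202636719, -257.11846923828125), (75.62495422363281, 31.51213264465332), 73.57267761230469)
crop origin 356 198
side [367.26746988 290.22650602] 415 ((491.4014892578125, -258.5525817871094), (95.83905792236328, 55.78147506713867), 73.3646011352539) ((463.3471374511719, -279.0919189453125), (91.43209838867188, 53.216487884521484), 73.3646240234375)
(array([367.68292683, 282.34146341]), np.int32(41))
crop origin 342 267
```

View pics/d.png

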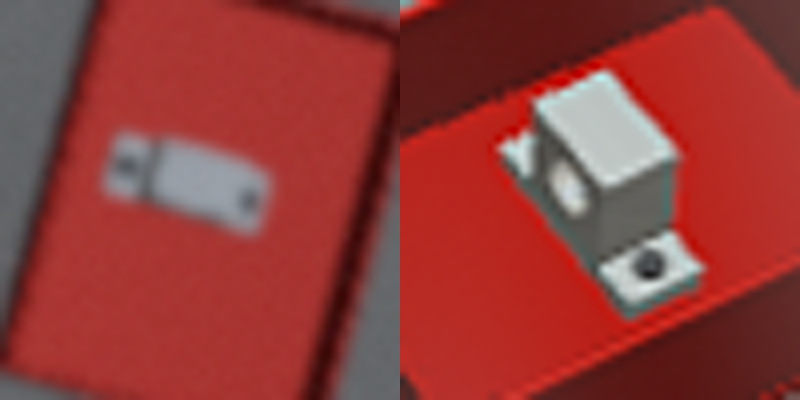

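```bash
python3 - <<'E'
from h import *
print(plane("side",[367.55,282.4],.055)); b=plane("top",[[371.5,218.1],[386.6,222.4]],.018);print(b,b.mean(0),np.linalg.norm(b[0]-b[1]))
print(plane("side",[372.3,299.7],.018))
c=plane("side",np.array([[135,100],[205,72],[280,155],[207,187]])/8-.5+[342,267],.055);print(c,c.mean(0))
E
```

```text
[[ 0.48250201 -0.25994892  0.055     ]]
[[ 0.49084062 -0.2332037   0.018     ]
 [ 0.47305387 -0.29371395  0.018     ]] [ 0.48194725 -0.26345882  0.018     ] 0.06307026897572042
[[ 0.47029421 -0.28903915  0.018     ]]
[[ 0.47455403 -0.23383978  0.055     ]
 [ 0.50120068 -0.24298078  0.055     ]
 [ 0.4896703  -0.28528691  0.055     ]
 [ 0.46182666 -0.27641737  0.055     ]] [ 0.48181292 -0.25963121  0.055     ]
```

{"method": "step_arm", "body": {
  "targets": "0.53 0.005 -0.08 0 0 0 -0.03;0.53 0.01 -0.16 0 0 0 -0.06;0.53 0.015 -0.24 0 0 0 -0.09;0.53 0.02 -0.32 0 0 0 -0.12;0.53 0.025 -0.4 -0.03 0 0 -0.15;0.53 0.03 -0.47 -0.08 0 0 -0.18;0.53 0.033 -0.53 -0.14 0 0 -0.202;0.53 0.033 -0.571 -0.19 0 0 -0.202;0.53 0.033 -0.571 -0.199 0 0 -0.202;0.53 0.033 -0.571 -0.199 0 0 -0.202"
}}

```text
clock: 10.6
eef_pos: [0.4809, -0.2586, 0.1159]
tool_rot: [0.143, 0.99, 0.001, -0.003]
ft_force: [-0.5, 0.9, -0.2]
grip_width: 0.0651
grasp_force: 0.0
```

{"method": "step_arm", "body": {
  "targets": "0.53 0 0 0 0 0 0;0.53 0 0 0 0 0 0;0.53 0 0 0 0 0 0"
}}

```text
clock: 10.85
eef_pos: [0.4835, -0.2591, 0.1206]
tool_rot: [0.142, 0.99, -0.0, 0.001]
ft_force: [-0.0, 0.3, 0.0]
grip_width: 0.065
grasp_force: 0.0
```

```bash
python3 - <<'E'
from h import *
o=bot.get_obs();print(o["eef_pos"],o["joint_pos"],o["tool_rot"],np.degrees(2*np.arctan2(o["tool_rot"][1],o["tool_rot"][0]))-90)
E
```

```text
[ 0.48350874 -0.25906358  0.12062348] [-4.91977158e-01  4.04263165e-01 -6.17347950e-02  1.10173079e+00
  1.84424788e-04 -2.07683916e-01] [ 1.41668103e-01  9.89913020e-01 -4.39061162e-04  1.47249200e-03] 73.71121324102637
```

{"method": "step_arm", "body": {
  "targets": "0.53 -0.003 -0.005 -0.05 0 0 0;0.53 -0.003 -0.005 -0.1 0 0 0;0.53 -0.003 -0.005 -0.14 0 0 0;0.53 -0.003 -0.005 -0.17 0 0 0;0.53 -0.003 -0.005 -0.19 0 0 0;0.53 -0.003 -0.005 -0.199 0 0 0;0.53 -0.003 -0.005 -0.199 0 0 0;0.53 -0.003 -0.005 -0.199 0 0 0"
}}

```text
clock: 11.52
eef_pos: [0.4814, -0.2627, 0.0204]
tool_rot: [0.143, 0.99, -0.0, 0.001]
ft_force: [0.5, 0.3, 0.6]
grip_width: 0.0654
grasp_force: 0.0
```

{"method": "step_arm", "body": {
  "targets": "-1 0 0 0 0 0 0;-1 0 0 0 0 0 0;-1 0 0 0 0 0 0;-1 0 0 0 0 0 0;-1 0 0 0 0 0 0;-1 0 0 0 0 0 0;-1 0 0 0 0 0 0"
}}

```text
clock: 12.1
eef_pos: [0.4817, -0.2633, 0.0208]
tool_rot: [0.143, 0.99, -0.001, 0.002]
ft_force: [0.4, -0.3, 6.2]
grip_width: 0.0432
grasp_force: 62.6
```

{"method": "step_arm", "body": {
  "targets": "-1 0 0 0.01 0 0 0;-1 0 0 0.03 0 0 0;-1 0 0 0.06 0 0 0;-1 0 0 0.11 0 0 0;-1 0 0 0.17 0 0 0;-1 0 0 0.23 0 0 0;-1 0 0 0.29 0 0 0;-1 0 0 0.34 0 0 0;-1 0 0 0.36 0 0 0;-1 0 0 0.36 0 0 0"
}}

```text
clock: 12.93
eef_pos: [0.4818, -0.2634, 0.2024]
tool_rot: [0.143, 0.99, -0.001, 0.003]
ft_force: [0.8, -0.1, -1.6]
grip_width: 0.0432
grasp_force: 61.8
```

```bash
python3 - <<'E'
from h import *
o=bot.get_obs();print(o["eef_pos"],o["tool_rot"],o["ft_force"],o["grip_width"],o["grasp_force"])
for n in("top","side"):
    I=np.load(f"pics/{n}.npy"); R,G,B=I[...,0],I[...,1],I[...,2]
    g=(299.5,143.5) if n=="top" else (350,157)
    D=np.hypot(*(np.indices(R.shape)[::-1]-np.array(g)[:,None,None]))
    def sub(w,r,th):   # orange-/blue-ness weighted, upsampled contour
        w=np.where(D<r,w,-50).astype(np.float32)
        u=cv2.resize(w,None,fx=8,fy=8,interpolation=cv2.INTER_CUBIC)
        c=max(cv2.findContours((u>th).astype(np.uint8),0,1)[0],key=cv2.contourArea)
        return c
    f=lambda p:(np.array(p)+.5)/8-.5
    c=sub(R-B,10,40); e=cv2.fitEllipse(c) if n=="side" else cv2.minAreaRect(c)
    print(n,"ring",f(e[0]),np.array(e[1])/8,e[2])
    c=sub(B-R,40 if n=="top" else 30,40)
    q=cv2.approxPolyDP(cv2.convexHull(c),.03*cv2.arcLength(c,True),True)[:,0]
    print("body",np.round(f(q),2).tolist(),f(cv2.minAreaRect(c)[0]))
E
```

```text
[ 0.48184051 -0.26342195  0.2024229 ] [ 0.14300391  0.98971789 -0.00102057  0.00270811] [ 0.75646343 -0.14718119 -1.55547756] 0.04318343133140983 61.77867650374537
top ring [299.75738525 143.4044342 ] [2.69820881 8.94350052] 75.96376037597656
body [[299.94, 120.44], [303.31, 132.69], [292.94, 135.44], [290.06, 122.94]] [296.51904297 127.86921692]
side ring [349.15963745 156.49963379] [ 9.4019804  11.90484715] 135.8234405517578
body [[348.31, 144.06], [355.19, 137.19], [365.69, 140.06], [359.44, 147.69]] [357.02352905 142.34902954]
```

```bash
python3 - <<'E'
from h import *
T=dict(fl=(292.94,135.44),fr=(303.31,132.69),bl=(290.06,122.94),br=(299.94,120.44))
S=dict(fl=(348.31,144.06),fr=(359.44,147.69),bl=(355.19,137.19),br=(365.69,140.06))
P={k:tri(T[k],S[k]) for k in T}
for k in P:print(k,np.round(P[k][0]*1e3,1),round(P[k][1]*1e3,1))
p={k:v[0] for k,v in P.items()}
f=(p["fl"]+p["fr"])/2;b=(p["bl"]+p["br"])/2;d=b-f
print("len",np.linalg.norm(d),"wid",np.linalg.norm(p["fl"]-p["fr"]),np.linalg.norm(p["bl"]-p["br"]),"yaw",np.degrees(np.arctan2(d[1],d[0])),"slope",np.degrees(np.arcsin(d[2]/np.linalg.norm(d))), "topctr",(f+b)/2)
w=p["fr"]-p["fl"]+p["br"]-p["bl"];print("yaw from width",np.degrees(np.arctan2(w[1],w[0]))+90,w)
# ring: side centre; top row varied
for r in (142.5,143.4,144.5):
    L,e=tri((299.76,r),(349.16,156.5));print("lens",r,L,e)
o,dd=ray("side",(349.16,156.5))
u=[proj("top",o+dd*t)[0] for t in np.linspace(.9,1.4,401)];t=np.linspace(.9,1.4,401)[np.argmin([abs(x[0]-299.76) for x in u])]
L=(o+dd*t)[0];print("lens u-only",L,proj("top",L), "ring px diam",40e-3*K("side")[0]/t)
# column top and bottom (crops x6)
ct=(354/6+234.6,90/6+99.6);cs=(206/6+329.6,52/6+124.6)
print("col top",tri(ct,cs)); print("col foot",plane("side",(190/6+329.6,391/6+124.6),.014))
# base corners in side crop (front-left, front-right, right-back)
print("base",plane("side",np.array([[62,433],[197,484],[277,398]])/6+[329.6,124.6],.014))
print("baseT",plane("top",np.array([[325,307],[460,280]])/6+[234.6,99.6],.0))
# ring ellipse normal in side view
E
```

```text
fl [778.3  76.3 239.9] 4.4
fr [790.   38.4 235.4] 2.4
bl [823.3  85.9 244.9] 3.2
br [833.9  49.6 242.5] 0.6
len 0.04609384671774426 wid 0.039974945124267094 0.03794739265100374 yaw 13.126051433585596 slope 7.565597896555991 topctr [0.80638577 0.06255771 0.24066461]
yaw from width 16.68556369059047 [ 0.02227878 -0.07432708 -0.00682648]
lens 142.5 [0.75826422 0.05291284 0.20970038] 0.005910985382016487
lens 143.4 [0.75553475 0.0520967  0.21098358] 0.00352928357236382
lens 144.5 [0.75220047 0.05109831 0.21255872] 0.000623924372708389
lens u-only [0.75165673 0.0510338  0.21276481] [[299.71901808 144.69752006]] ring px diam 12.012862212395975
col top (array([0.85205221, 0.07238197, 0.25355014]), np.float64(0.0017864544989152787))
col foot [[0.85365013 0.07485466 0.014     ]]
base [[0.76484804 0.10322205 0.014     ]
 [0.78208704 0.00873186 0.014     ]
 [0.88520359 0.02995929 0.014     ]]
baseT [[0.77079929 0.09895824 0.        ]
 [0.7890842  0.00643177 0.        ]]
```

```bash
python3 - <<'E'
from h import *
L=np.array([.7517,.0510,.2128])
def ax(y,s):
    y,s=np.radians([y,s]);return np.array([np.cos(s)*np.cos(y),np.cos(s)*np.sin(y),np.sin(s)]),np.array([-np.sin(y),np.cos(y),0]),np.array([-np.sin(s)*np.cos(y),-np.sin(s)*np.sin(y),np.cos(s)])
ang=lambda a,b:np.degrees(np.arctan2(-(b-a)[1],(b-a)[0]))
for y in(11,12.2,13.5):
  for s in (3,6,9,12,15):
    X,Y,Z=ax(y,s)
    q=lambda *v:proj("side",L+v[0]*X+v[1]*Y+v[2]*Z)[0]
    t=lambda *v:proj("top",L+v[0]*X+v[1]*Y+v[2]*Z)[0]
    # visible-ellipse axis of ring (minor axis dir), body top long edge angles, vertical edge, front width edge
    c=np.array([q(0,.02*np.cos(a),.02*np.sin(a)) for a in np.linspace(0,6.28,60)],np.float32)
    e=cv2.fitEllipse(c*8)
    print(y,s,"minor",round(180-e[2],1),"ratio",round(e[1][0]/e[1][1],3),"edges",[round(ang(q(.035,w,.0225),q(.085,w,.0225)),1) for w in(.0225,-.0225)],"width",round(ang(q(.035,.0225,.0225),q(.035,-.0225,.0225)),1),"vert",round(ang(q(.035,-.0225,-.0225),q(.035,-.0225,.0225)),1), "corner fl-ring",np.round(q(.035,.0225,.0225)-q(0,0,0),1))
for n,z in(("side",None),):
  I=np.load("pics/side.npy"); R,G,B=I[...,0],I[...,1],I[...,2]
  u=cv2.resize(I[130:165,340:372].astype(np.float32),None,fx=16,fy=16,interpolation=cv2.INTER_CUBIC)
  # ellipse at several thresholds; blue region split by brightness
  for th in(20,40,60,80):
    w=u[...,0]-u[...,2]; c=max(cv2.findContours((w>th).astype(np.uint8),0,1)[0],key=cv2.contourArea);e=cv2.fitEllipse(c)
    print("ring",th,(np.array(e[0])+.5)/16-.5+[340,130],np.array(e[1])/16,180-e[2])
  for nm,m in(("top",(u[...,2]-u[...,0]>60)&(u[...,2]>125)),("all",(u[...,2]-u[...,0]>30))):
    c=max(cv2.findContours(m.astype(np.uint8),0,1)[0],key=cv2.contourArea)
    h=cv2.approxPolyDP(c,16*1.2,True)[:,0];print(nm,np.round((h+.5)/16-.5+[340,130],1).tolist())
  print("B along top->front",np.round(I[138:160,357,:]).astype(int).tolist())
E
```

```text
11 3 minor 42.4 ratio 0.726 edges [np.float64(41.7), np.float64(43.1)] width -16.4 vert 89.2 corner fl-ring [ -0.5 -12.3]
11 6 minor 45.1 ratio 0.697 edges [np.float64(44.4), np.float64(45.6)] width -16.3 vert 91.0 corner fl-ring [ -0.7 -12.6]
11 9 minor 47.6 ratio 0.665 edges [np.float64(46.8), np.float64(48.0)] width -16.3 vert 92.9 corner fl-ring [ -0.9 -12.9]
11 12 minor 49.8 ratio 0.632 edges [np.float64(49.1), np.float64(50.2)] width -16.3 vert 94.9 corner fl-ring [ -1.1 -13.1]
11 15 minor 52.0 ratio 0.597 edges [np.float64(51.3), np.float64(52.3)] width -16.3 vert 97.1 corner fl-ring [ -1.3 -13.4]
12.2 3 minor 43.8 ratio 0.735 edges [np.float64(43.0), np.float64(44.4)] width -15.7 vert 89.2 corner fl-ring [ -0.7 -12.3]
12.2 6 minor 46.5 ratio 0.706 edges [np.float64(45.7), np.float64(47.0)] width -15.6 vert 90.9 corner fl-ring [ -0.9 -12.6]
12.2 9 minor 48.9 ratio 0.674 edges [np.float64(48.1), np.float64(49.3)] width -15.6 vert 92.7 corner fl-ring [ -1.1 -12.9]
12.2 12 minor 51.1 ratio 0.641 edges [np.float64(50.4), np.float64(51.5)] width -15.6 vert 94.7 corner fl-ring [ -1.
[... 871 characters left out ...]
[ 9.43983173 11.97554684] 44.23661804199219
ring 60 [349.32339287 155.84141159] [ 7.66737986 10.06299114] 49.58172607421875
ring 80 [350.01122665 153.89600754] [3.65776563 8.81387234] 58.949607849121094
top [[348.8, 144.1], [359.1, 147.2], [365.2, 140.2], [355.0, 137.5]]
all [[348.2, 144.0], [349.1, 145.7], [359.5, 147.9], [365.9, 140.1], [355.0, 137.1]]
B along top->front [[62, 94, 142], [52, 88, 136], [55, 88, 133], [55, 89, 133], [54, 89, 133], [55, 89, 133], [55, 89, 133], [55, 89, 133], [57, 95, 144], [52, 76, 109], [45, 52, 63], [45, 53, 62], [48, 51, 53], [48, 48, 44], [47, 47, 43], [45, 45, 42], [44, 44, 39], [43, 46, 46], [40, 49, 59], [46, 54, 61], [130, 130, 118], [140, 140, 127]]
```

```bash
cat > tgt.py <<'E'
from h import *
from scipy.spatial.transform import Rotation as Ro
import sys
def axes(y,s):
    y,s=np.radians([y,s]);return np.array([[np.cos(s)*np.cos(y),np.cos(s)*np.sin(y),np.sin(s)],[-np.sin(y),np.cos(y),0],[-np.sin(s)*np.cos(y),-np.sin(s)*np.sin(y),np.cos(s)]]).T
def target(L,y,s,off=.0142):
    A=axes(y,s); F=L-.12*A[:,0]
    R=np.c_[-A[:,0],A[:,1],-A[:,2]]
    return F,F-off*A[:,2],R
if __name__=="__main__":
    L=np.array([.750,.051,.212]);F,p,R=target(L,12.2,7.5)
    o=bot.get_obs();Rc=Ro.from_quat(o["tool_rot"])
    print("focus",F,"tcp",p,"shift",(p-o["eef_pos"])/.5,"turn",(Ro.from_matrix(R)*Rc.inv()).as_rotvec()/(np.pi/4),o["eef_pos"])
E
python3 tgt.py
```

```text
focus [0.63371352 0.02585797 0.19633686] tcp [0.63552514 0.02624966 0.18225834] shift [ 0.30736925  0.57934322 -0.04032912] turn [-0.0043668  -0.16109009  0.63578626] [ 0.48184051 -0.26342195  0.2024229 ]
```

{"method": "step_arm", "body": {
  "targets": "-1 0 0.03 0 0 0 0.03;-1 0 0.08 0 0 -0.02 0.09;-1 0 0.14 0 0 -0.04 0.16;-1 0 0.21 0 -0.001 -0.06 0.24;-1 0 0.28 0 -0.002 -0.08 0.32;-1 0 0.35 0 -0.003 -0.1 0.4;-1 0 0.42 0 -0.003 -0.12 0.48;-1 0 0.49 0 -0.004 -0.14 0.56;-1 0 0.54 0 -0.004 -0.16 0.62;-1 0 0.579 0 -0.004 -0.161 0.636"
}}

```text
clock: 13.77
eef_pos: [0.4773, 0.0295, 0.1965]
tool_rot: [-0.109, 0.992, 0.008, 0.059]
ft_force: [-0.1, -0.0, -1.6]
grip_width: 0.0432
grasp_force: 61.8
```

{"method": "step_arm", "body": {
  "targets": "-1 0.03 0 0 0 0 0;-1 0.07 0 -0.01 0 0 0;-1 0.12 0 -0.02 0 0 0;-1 0.17 0 -0.02 0 0 0;-1 0.21 0 -0.03 0 0 0;-1 0.25 0 -0.03 0 0 0;-1 0.28 0 -0.04 0 0 0;-1 0.3 0 -0.04 0 0 0;-1 0.307 0 -0.04 0 0 0;-1 0.307 0 -0.04 0 0 0"
}}

```text
clock: 14.6
eef_pos: [0.6328, 0.0274, 0.1763]
tool_rot: [-0.107, 0.992, 0.008, 0.06]
ft_force: [-0.5, -0.3, -1.9]
grip_width: 0.0434
grasp_force: 62.0
```

{"method": "step_arm", "body": {
  "targets": "-1 0 0 0 0 0 0;-1 0 0 0 0 0 0;-1 0 0 0 0 0 0;-1 0 0 0 0 0 0"
}}

```text
clock: 14.93
eef_pos: [0.6334, 0.0269, 0.1796]
tool_rot: [-0.106, 0.992, 0.007, 0.062]
ft_force: [-0.1, -0.7, -2.0]
grip_width: 0.0433
grasp_force: 62.0
```

```bash
python3 tgt.py; python3 - <<'E'
from h import *
print(bot.get_obs()["joint_pos"],bot.get_obs()["grip_width"])
I=shot("side",4);np.save("pics/side4.npy",I);J=shot("top",4);np.save("pics/top4.npy",J)
cv2.imwrite("pics/e.png",cv2.resize(I[120:220,300:400].astype(np.uint8)[...,::-1],(600,600),interpolation=cv2.INTER_CUBIC))
E
```

```text
focus [0.63371352 0.02585797 0.19633686] tcp [0.63552514 0.02624966 0.18225834] shift [ 0.00417152 -0.00138829  0.00527946] turn [-0.00034335 -0.00742414 -0.00059631] [0.63343938 0.0269438  0.17961861]
[ 0.03096078  0.43454889  0.13785787  1.15117237  0.02412836 -0.1808546 ] 0.04332755778045358
```

View pics/e.png

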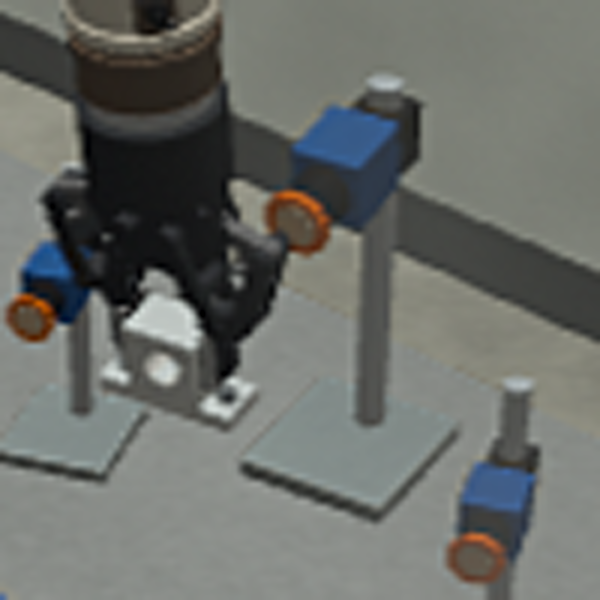

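```bash
python3 - <<'E'
from tgt import *
o=bot.get_obs();R=Ro.from_quat(o["tool_rot"]).as_matrix();p=o["eef_pos"]
B=lambda x,y,z:p-R[:,2]*(.0142-.030)*1-R[:,2]*z*1+R@[ -x,y,0]  if 0 else p+R@np.array([-x,y,-(z-.0158)])
f=lambda P:np.round((proj("side",P)[0]-[299.58,119.58])*6)
for nm,c in dict(bore=(-.015,0,.03),top_fl=(-.015,.022,.05),top_fr=(-.015,-.022,.05),ft_l=(-.015,.04,0),ft_r=(-.015,-.04,0),ft_rb=(.015,-.04,.01)).items(): print(nm,f(B(*c)))
I=np.load("pics/side4.npy");u=cv2.resize(I[120:220,300:400].astype(np.float32),(1600,1600),interpolation=cv2.INTER_CUBIC)
v=u.min(2);g=v[900:1080,370:500];m,c,a=blob(g>185,(62,88));print("bore blob",(c+[370,900])*6/16,a)
J=np.load("pics/top4.npy");print(proj("top",B(0,-.03,.01)))
k=cv2.cvtColor(I.astype(np.uint8),cv2.COLOR_RGB2HSV)
for nm,e in dict(blk_foot=[(103,375),(228,425)],).items():print(np.degrees(np.arctan2(e[1][1]-e[0][1],e[1][0]-e[0][0])))
a,b=f(B(-.015,.04,0)),f(B(-.015,-.04,0));print("pred",np.degrees(np.arctan2(b[1]-a[1],b[0]-a[0])))
print("ring pred",f(np.array([.750,.051,.212])))
E
```

```text
bore [165. 370.]
top_fl [127. 329.]
top_fr [199. 353.]
ft_l [107. 392.]
ft_r [235. 436.]
ft_rb [263. 388.]
bore blob [164.76717126 371.47384772] 2213
[[314.4374105  176.15158305]]
21.80140948635181
pred 18.970407808486545
ring pred [296. 224.]
```

```bash
python3 - <<'E'
from tgt import *
I=np.load("pics/side4.npy")
cv2.imwrite("pics/f.png",cv2.resize(np.clip(I[166:196,312:350]*1.1,0,255).astype(np.uint8)[...,::-1],(760,600),interpolation=cv2.INTER_CUBIC))
o=bot.get_obs();R=Ro.from_quat(o["tool_rot"]).as_matrix();p=o["eef_pos"]
B=lambda x,y,z:p+R@np.array([-x,y,-(z-.0158)])
for nm,c in dict(bore=(-.015,0,.03),top_fl=(-.015,.022,.05),top_fr=(-.015,-.022,.05),ft_l=(-.015,.04,0),ft_r=(-.015,-.04,0),ft_rT=(-.015,-.04,.01),ft_rbT=(.015,-.04,.01),ft_rb=(.015,-.04,0),bolt=(0,-.031,.013),base_fr=(-.015,-.022,.01)).items(): print(nm,np.round((proj("side",B(*c))[0]-[311.5,165.5])*20))
E
```

```text
bore [313. 316.]
top_fl [184. 178.]
top_fr [424. 258.]
ft_l [117. 388.]
ft_r [544. 536.]
ft_rT [540. 488.]
ft_rbT [637. 376.]
ft_rb [640. 424.]
bolt [538. 400.]
base_fr [442. 454.]
```

View pics/f.png

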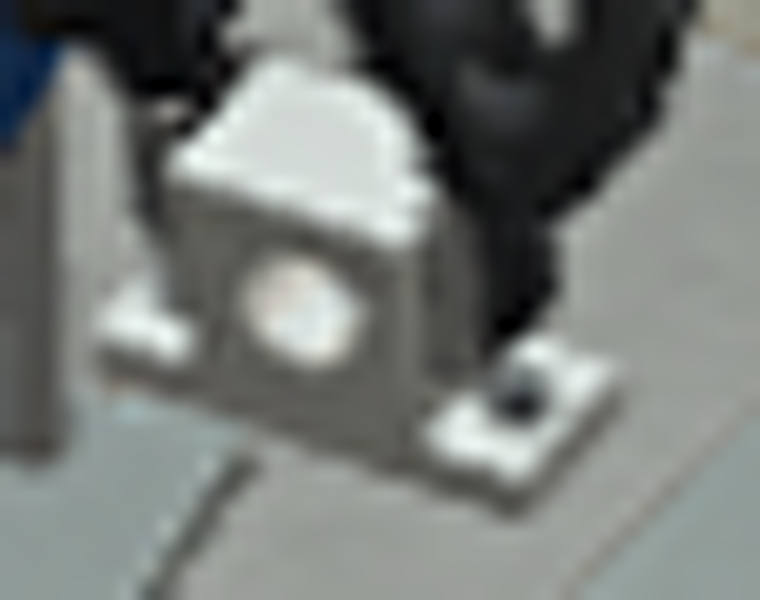

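```bash
python3 - <<'E'
from tgt import *
ds=np.array([.85,.55]);dt=np.array([-.24,0])
def uonly(u,s):
    o,d=ray("side",s);t=np.linspace(.9,1.7,8001);q=np.array([proj("top",o+d*x)[0] for x in t[::20]])
    k=np.interp(0,*(lambda e:(e,t[::20]) if e[0]<e[-1] else (e[::-1],t[::20][::-1]))(q[:,0]-u));return (o+d*k)[0]
for s in((348.78,156.88),(349.16,156.5)):
    L=uonly(299.76-.24,np.array(s)+ds);print("lens",L,proj("top",L),tri((299.52,144.6),np.array(s)+ds))
ct=np.array((354/6+234.6,90/6+99.6))+dt;cs=np.array((206/6+329.6,52/6+124.6))+ds
print("coltop",tri(ct,cs),"foot",plane("side",np.array((190/6+329.6,391/6+124.6))+ds,.014))
print("base",plane("side",np.array([[62,433],[197,484],[277,398]])/6+[329.6,124.6]+ds,.014))
T=dict(fl=(292.94,135.44),fr=(303.31,132.69),bl=(290.06,122.94),br=(299.94,120.44))
S=dict(fl=(348.8,144.1),fr=(359.1,147.2),bl=(355.,137.5),br=(365.2,140.2))
p={k:tri(np.array(T[k])+dt,np.array(S[k])+ds) for k in T};print({k:(np.round(v[0]*1e3,1),round(v[1]*1e3,1)) for k,v in p.items()})
f=(p["fl"][0]+p["fr"][0])/2;b=(p["bl"][0]+p["br"][0])/2;d=b-f
print("yaw",np.degrees(np.arctan2(d[1],d[0])),"slope",np.degrees(np.arcsin(d[2]/np.linalg.norm(d))),(f+b)/2)
E
```

```text
lens [0.75506233 0.05181981 0.20741746] [[299.51995319 144.08107986]] (array([0.7534818 , 0.05134615, 0.20817241]), np.float64(0.0013715362973743643))
lens [0.75692754 0.05179893 0.20808915] [[299.51999296 143.5411972 ]] (array([0.75370116, 0.05083289, 0.20962802]), np.float64(0.0027942563381426096))
coltop (array([0.85407292, 0.07218168, 0.25047495]), np.float64(0.0014352825060631642)) foot [[0.85307192 0.07015174 0.014     ]]
base [[0.76445678 0.09856766 0.014     ]
 [0.7816748  0.00439767 0.014     ]
 [0.88456554 0.02537113 0.014     ]]
{'fl': (array([780.8,  75.7, 236.5]), np.float64(0.3)), 'fr': (array([791. ,  38.5, 234.5]), np.float64(0.2)), 'bl': (array([825.4,  86.1, 240.5]), np.float64(0.8)), 'br': (array([835.4,  49.9, 239.1]), np.float64(0.8))}
yaw 13.84568610965748 slope 5.377717121948214 [0.80814627 0.06254281 0.2376414 ]
```

```bash
sed -i 's/\[.750,.051,.212\]/[.7525,.0508,.2082]/; s/12.2,7.5/12.0,7.1/' tgt.py; python3 tgt.py
```

```text
focus [0.63602235 0.02604191 0.19336782] tcp [0.63773913 0.02640682 0.17927671] shift [ 0.00753836 -0.00084597 -0.00022638] turn [-0.0021925   0.00129813 -0.00486408] [0.63396995 0.02682981 0.1793899 ]
```

{"method": "step_arm", "body": {
  "targets": "-1 0.004 0 0 0 0 -0.002;-1 0.0075 -0.001 0 -0.002 0.001 -0.005;-1 0.0075 -0.001 0 -0.002 0.001 -0.005;-1 0.0075 -0.001 0 -0.002 0.001 -0.005;-1 0.0075 -0.001 0 -0.002 0.001 -0.005;-1 0.0075 -0.001 0 -0.002 0.001 -0.005;-1 0.0075 -0.001 0 -0.002 0.001 -0.005;-1 0.0075 -0.001 0 -0.002 0.001 -0.005"
}}

```text
clock: 16.0
eef_pos: [0.6377, 0.0264, 0.1793]
tool_rot: [-0.104, 0.993, 0.007, 0.062]
ft_force: [-0.0, -0.1, -1.6]
grip_width: 0.043
grasp_force: 62.0
```

```bash
python3 - <<'E'
from h import *
# image check: block and ring in side view after move; body of bin & others unchanged
I=shot("side",3);D=np.abs(I-np.load("pics/side3.npy")).max(2)>45
ys,xs=np.nonzero(D);print("changed beyond arm/block area:",[(int(c[0]),int(c[1])) for c in cv2.connectedComponentsWithStats(D.astype(np.uint8))[3][1:]][:12])
E
python3 tgt.py
```

```text
changed beyond arm/block area: [(33, 1), (77, 123), (116, 40), (99, 9), (111, 9), (93, 11), (95, 10), (100, 11), (106, 11), (112, 11), (116, 10), (31, 12)]
focus [0.63602235 0.02604191 0.19336782] tcp [0.63773913 0.02640682 0.17927671] shift [ 5.88753479e-05  4.92081892e-05 -6.63618809e-05] turn [-2.03178024e-04  1.51501079e-04  6.01665692e-05] [0.6377097  0.02638222 0.17930989]
```

The arm is on target to within 0.1 mm and still, so I'm handing in.

```bash
python3 -c "
from workcell import bot
print(bot.job_done())"
```

```text
the job is handed in; nothing more can be done
None
```

The job is handed in at about 16 s: the tray is released on the mat, about 1.5 mm off centre, and the bearing block is held at my estimate of the focus point, good to a few mm and roughly 1–2° in slope and turn; the verdict was not shown.

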